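Take up the end float of a camera rail's leadscrew

TASK

Feel the end float of the camera rail's leadscrew by its handwheel: push the screw straight in until it stops, then pull it straight out until it stops, and leave it out. Then take up the play by swinging the click collar's lever over the top, away from the robot, fully to its stop at the last mark, and feel once more, first in, then out. Leave the screw out and the lever at its stop, never force the screw hard against its stops, and do not disturb the camera or the other things on the bench.

Things in the scene. Friction and masses are not known exactly. Their poses are not given: they have to be found in the camera images.
- rail: Camera rail bolted to the bench (fixed): base 110 wide, 300 long, upright end plates 114 mm tall, guide rods, carriage with camera. Origin: on the bench, on the centre line, below the outer face of the end plate at the handwheel end. y runs level along the leadscrew from handwheel to camera, z up, x across the rail to the side away from the robot. The screw's axis is 85 mm above the bench.
- spindle: The leadscrew's end with its handwheel; turns stiffly (its angle does not matter). Origin: centre of the handwheel, on the screw's axis, axis along its y. The wheel is a knurled aluminium disc, 80 mm diameter, 14 mm thick along the axis, top 125 mm above the bench; it can be pinched over the rim from above, one finger on each face. A crank grip juts 42 mm outwards from its lower half.
- end_float (a joint): Axial position of the leadscrew in m, growing as it is pulled out, along the rail's -y, away from the camera. The fixed outer stop is at 0.008. The inner stop is where the screw's shoulder meets the face of the click collar: at 0.0039 times the collar's angle (0 to 0.0055). It slides with about 3.5 N and stays where it is left.
- shoulder (a point): Centre of the face of the screw's shoulder (28 mm diameter, 8 mm long) that looks at the collar, on the axis, 53 mm from the wheel's centre. Between shoulder and wheel runs the bare neck (14 mm diameter, 33 mm long), then 5 mm of hub (32 mm diameter) on the wheel.
- collar: The click collar as the thread carries it along the axis (this frame does not turn; axes as the rail's). Origin: centre of the collar's front face, which the screw's shoulder meets, on the axis. The gap between them, the float left to push in, is minus the y of shoulder in this frame. The collar is a dark steel ring, 64 mm diameter, 22 mm wide.
- collar_turn (a joint): Angle of the click collar in rad about the screw's axis: 0 with its lever leaning 0.7 rad from upright to the rail's -x (robot's side), 0.7 upright, 1.4 at its stop and last, thicker mark, leaning 0.7 rad to +x. It clicks every 0.35 rad, takes 0.17 N m (about 3 N at the lever) and stays where it is left. From 0 to 1.4 its face moves 5.5 mm outwards, which leaves 2.5 mm of end float.
- lever_mid (a point): Middle of the free part of the collar's lever, 54 mm from the screw's axis. The lever is a plain round rod of 10 mm diameter, steel with a black sleeve, that stands out radially from the collar to 76 mm from the axis. It lies 11 mm behind the collar's front face; along the axis it has about 40 mm free to the end plate and 50 mm to the handwheel; it can be pushed round with shut fingers.
- barrel: The fixed bearing barrel, 48 mm diameter, that stands out 50 mm from the end plate and carries the collar; it has click marks on its flange; a stop pin low on the far side meets a lug of the collar at the last mark. It holds the screw's outer stop inside. Origin: on the screw's axis at the outer face of the end plate.
- camera (a point): Middle of the camera body on the rail's carriage (124 mm along the rail, top about 210 mm above the bench); leave it where it is. Its lens points away from the robot.
- lens_c (a point): A spare lens standing upright, 72 mm diameter, 95 mm tall; point at its centre, half-way up. Bystander.
- oiler_c (a point): A dropper bottle of oil standing upright, 36 mm diameter, 106 mm tall; point on its axis, 53 mm up. Bystander.
- blower_c (a point): A rubber air blower standing upright, 62 mm diameter, 115 mm tall; point on its axis, 50 mm up. Bystander.
- tape_c (a point): A roll of tape lying flat, 96 mm diameter, 25 mm tall; point at its centre. Bystander.
- wrench_grip (a point): A flat wrench 140 mm long, lying on the bench; point in its handle. Bystander.
- clamp_c (a point): A spring clamp lying on the bench, 120 mm long, 60 mm wide, 18 mm tall; point near its pivot. Bystander.
- blocks_c (a point): Two wooden blocks in a stack, 90 x 110 x 75 mm; point at the centre. Bystander.
- lamp_c (a point): A small lamp with flaps on a table stand, foot 90 mm diameter, 250 mm tall, its head about 100 mm wide; point on its post, 100 mm up. Bystander.

How it is judged:
By the outcome, as a careful person would: the job done as asked, in the order asked, and still so for the second after the job is handed in, with the robot touching nothing.
It also fails if it takes over 54 s, if anything falls off the work surface, if the arm or the gripper's body presses on something with over 40 N, if the wrist force passes 120 N, or if a joint passes its speed limit or range.

ROBOT

A 6-joint arm with a two-finger parallel gripper is mounted at the origin on the work surface. World frame = base frame: x ahead of the robot, y to its left, z up, the work surface at z = 0. Lengths are in m, angles in rad, forces in N, time in s.
With the tool pointing down it reaches from about 0.375 to 0.975 m from the base axis. Payload 3.8 kg.
Tool frame: the origin (TCP) lies at the very end of the fingers, on their centre line; the grasp point (between the pads) lies 19 mm behind it (bot.pinch_z is the distance from the TCP to the grasp point, in m); x points along the fingers, y is the direction in which the jaws open and shut, and the axes are right-handed (so a half turn about x gives the same grasp; the last joint's range is limited). The gripper opens to 85 mm and grips with 20 to 120 N. Pads are 22 mm wide; open, the fingers measure 114 mm over their backs; the gripper's body (76 mm by 85 mm) begins 54 mm behind the grasp point. The pads swing forward as they close: fully open they stand 13 mm farther back than shut.
Start: joints at [-0.037, 0.264, 1.604, -0, 1.274, -0.037], TCP at [0.675, -0, 0.231] pointing down, gripper open.
Joint ranges: [-2.63, 2.63], [-0.94, 2.18], [0.31, 2.57], [-1.31, 4.45], [0, 2.66], [-2.55, 2.55]. Speed limits (rad/s): [2.57, 2.57, 3.14, 3.14, 3.14, 3.14].

INTERFACE

Orientations are given as a rotation vector (axis times angle).
In Python, from workcell import monitor, imaging, finish_job, bot gives the robot as it stands.
- The arm moves only by the tool jog_arm, never from a script. Its argument "rows" is a list of rows, each a list of 7 numbers: the shift along the tool's x, y, z in m, then the turn, a rotation vector about the tool's x, y, z in rad, then the opening in per cent of the stroke, from 0 (shut) to 100 (fully open). A call has 1 to 20 rows; each row is the pose to reach, as a shift and turn from the pose measured when the call began, along the tool's axes at that moment; what a row does not reach only later rows make up. A row lasts 1/10 s, in which the tool goes at most 50 mm and 8.59 degrees, less where a joint would pass 70% of its speed; a pose out of reach is approached as far as the arm can. A call with a gripper value outside its range is refused whole. The fingers move at their own pace and stop on an object; "force" is the grip in N (left out, the last holds). Time passes only in rows, so rows that repeat a pose let the fingers close. It gives the time, the measured TCP pose, the force and the opening at its end, in the units of the state.
- monitor.read_state(): the state, without advancing time (a new reading comes with each control period).
- imaging.read_camera(name): name is "scene" or "side" or "wrist"; returns the picture (480x640x3 uint8, blue, green, red); there is no depth.
- imaging.camera_params(name): a dict with "fx", "fy", "cx", "cy" (pixels), "T" (4x4, takes a point from camera to world coordinates); the wrist camera has in their place "T_tool_cam" (4x4, takes a point from camera to tool coordinates, whose origin is the TCP and whose axes are the tool frame's). Camera axes: x right, y down, z forward; pixel columns grow to the right and rows downward; lengths in m; the calibration is good to about 2 mm. The wrist camera is an equidistant fisheye: a pixel r from the principal point sees the ray r / f radians off the axis. A picture is of the moment at which its call begins: read the wrist's pose just before it. camera_params takes no time and is no camera call.
- finish_job(): hands the job in, once; it reports no verdict.
The state is a dict: "time": time; "q": joint angles; "joint_vel": joint speeds; "joint_torque": joint torques, N m; "tool_pos": TCP position; "tcp_rot": TCP orientation; "wrist_force": force on the tool from outside, world axes, zero at the start; "torque": the same for the moment, N m; "width": opening from 0.0 (shut) to 1.0 (fully open).
Only numpy, scipy, OpenCV 4.12 (cv2) and the standard library are available. Lean on these libraries where they do the work, as an engineer would, in place of code of your own. Each camera call takes 0.05 s, during which the arm holds its last target. There are 200 camera calls.

## Working session

There is one attempt and no reset: what is moved stays moved. The work goes in short steps, Python scripts to look and compute and a tool call to move; the robot and the scene stay as the last step left them, time stands still between calls to the robot, and variables do not carry over. Pictures are saved under pics/ and viewed, about 8 in all and at most 12, crops included, and the job is handed in when it is done.

Besides the shell and the picture viewer there is one more tool, called after "Call:" as a command line: name --pt "numbers of a row" for each row, then --argument value for the rest. jog_arm: Moves the arm, as the interface text tells. Its arguments: {"type":"object","properties":{"rows":{"type":"array","items":{"type":"array","items":{"type":"number"}}},"force":{"type":"number"}},"required":["rows"]}

```bash
mkdir -p pics; ls
python3 - <<'E'
from workcell import monitor, imaging, bot
import cv2, numpy as np
np.set_printoptions(precision=4,suppress=True)
for n in ["scene","side"]:
    cv2.imwrite(f"pics/{n}0.png", imaging.read_camera(n)); print(n,imaging.camera_params(n))
s=monitor.read_state(); print(s); print(imaging.camera_params("wrist"), bot.pinch_z)
E
```

```text
pics
scene {'fx': 539.5984195294401, 'fy': 539.5984195294401, 'cx': 324.25553832386186, 'cy': 227.0838206535999, 'T': array([[-0.7731,  0.4587, -0.4381,  1.008 ],
       [ 0.6343,  0.5604, -0.5326,  0.6182],
       [ 0.0012, -0.6896, -0.7242,  0.8809],
       [ 0.    ,  0.    ,  0.    ,  1.    ]])}
side {'fx': 497.6743352733474, 'fy': 497.6743352733474, 'cx': 324.02741809516704, 'cy': 239.2011683383171, 'T': array([[ 0.9618, -0.1543,  0.2262,  0.3348],
       [-0.2732, -0.5952,  0.7557, -0.6967],
       [ 0.018 , -0.7887, -0.6146,  0.7476],
       [ 0.    ,  0.    ,  0.    ,  1.    ]])}
{'time': 0.1, 'q': array([-0.0369,  0.2646,  1.6053,  0.    ,  1.2737, -0.0369]), 'joint_vel': array([ 0.0004, -0.0015, -0.0029,  0.    ,  0.0002, -0.0008]), 'joint_torque': array([  0.0003, -51.6707, -36.8589,   0.    ,   0.0062,   0.0001]), 'tool_pos': array([0.6743, 0.    , 0.2301]), 'tcp_rot': array([ 1.2083,  1.2107, -1.2107]), 'wrist_force': array([-0.0969,  0.284 ,  0.6449]), 'torque': array([ 0.0066,  0.0263, -0.0292]), 'width': 0.9967481289767423}
{'fx': 371.64829954431775, 'fy': 371.64829954431775, 'cx': 318.3021027386516, 'cy': 237.31028496717545, 'T_tool_cam': array([[ 0.0009, -0.2753,  0.9614, -0.1437],
       [ 1.    ,  0.001 , -0.0006,  0.0003],
       [-0.0008,  0.9614,  0.2753, -0.0701],
       [ 0.    ,  0.    ,  0.    ,  1.    ]])} 0.0187
```

View pics/scene0.png

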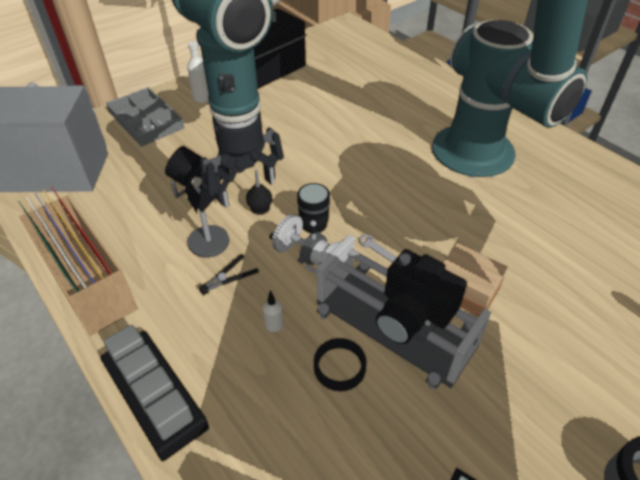

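View pics/side0.png

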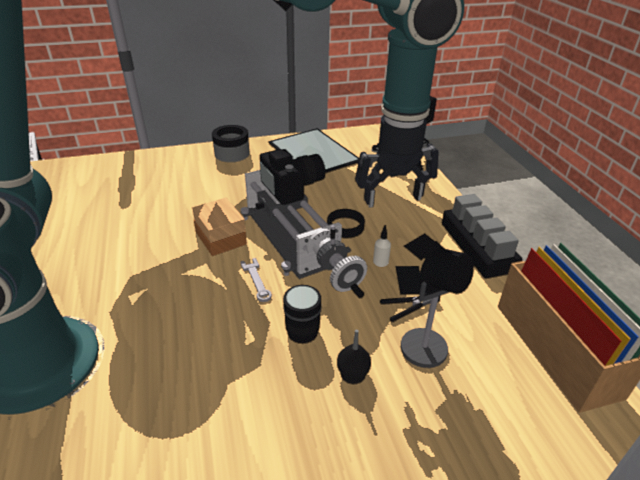

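The rail sits mid-picture, with the wheel at about scene (288,234) and side (349,273). The lens, blower and lamp are near the wheel, and the oiler is on the far side. I'll zoom in for precise points.

Run:
```python
import cv2, numpy as np
a=cv2.imread("pics/scene0.png")[200:350,250:450]; b=cv2.imread("pics/side0.png")[200:320,230:390]
a=cv2.resize(a,(800,600),interpolation=cv2.INTER_CUBIC); b=cv2.resize(b,(800,600),interpolation=cv2.INTER_CUBIC)
cv2.imwrite("pics/c1.png",a); cv2.imwrite("pics/c2.png",b)
```

```text
(no output)
```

View pics/c1.png

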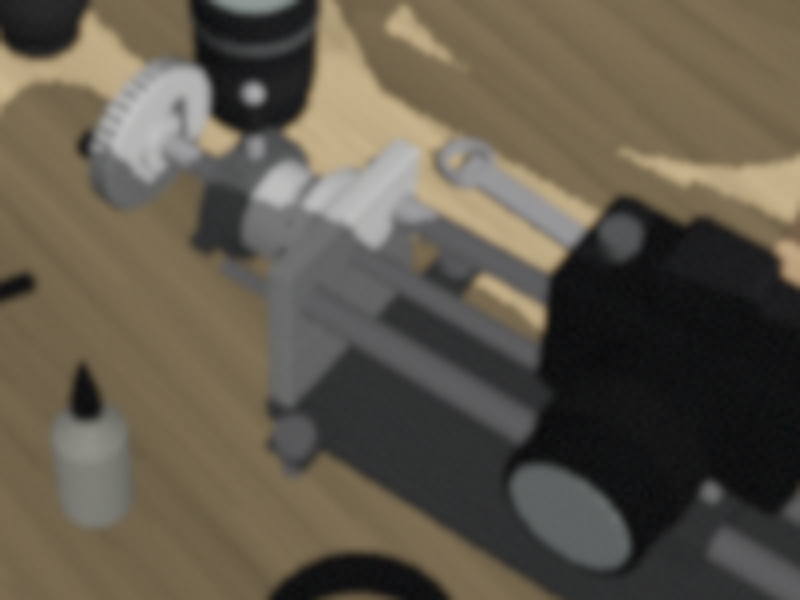

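View pics/c2.png

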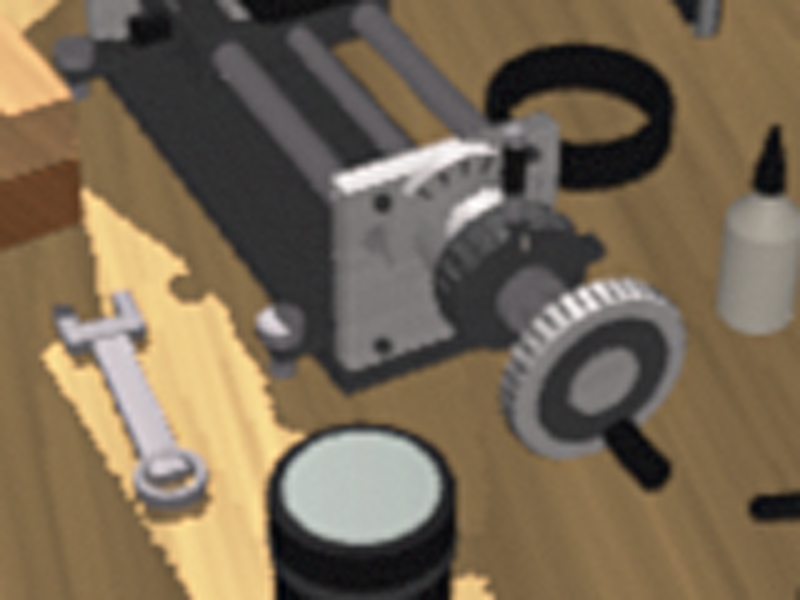

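```bash
cat > h.py <<'E'
import numpy as np
from workcell import monitor, imaging, bot
from scipy.spatial.transform import Rotation as R
np.set_printoptions(precision=4,suppress=True)
P={n:imaging.camera_params(n) for n in("scene","side","wrist")}
def ray(n,u,v,tool=None):
    p=P[n]
    if n=="wrist":
        a=np.array([u-p["cx"],v-p["cy"]]);r=np.hypot(*a);t=r/p["fx"]
        d=np.r_[a/r*np.sin(t),np.cos(t)] if r else np.array([0,0,1.])
        T=tool@p["T_tool_cam"]
    else: d=np.array([(u-p["cx"])/p["fx"],(v-p["cy"])/p["fy"],1]);T=p["T"]
    d=T[:3,:3]@d; return T[:3,3],d/np.linalg.norm(d)
def plane(r,z): o,d=r; return o+d*(z-o[2])/d[2]
def tri(*rs):
    A=sum(np.eye(3)-np.outer(d,d) for o,d in rs);b=sum((np.eye(3)-np.outer(d,d))@o for o,d in rs)
    x=np.linalg.solve(A,b); return x,[np.linalg.norm(np.cross(x-o,d)) for o,d in rs]
def tool(s=None):
    s=s or monitor.read_state();T=np.eye(4);T[:3,:3]=R.from_rotvec(s["tcp_rot"]).as_matrix();T[:3,3]=s["tool_pos"];return T
def project(n,X,tool=None):
    p=P[n];T=tool@p["T_tool_cam"] if n=="wrist" else p["T"]
    c=T[:3,:3].T@(np.asarray(X)-T[:3,3])
    if n=="wrist":
        t=np.arctan2(np.hypot(c[0],c[1]),c[2]);k=p["fx"]*t/np.hypot(c[0],c[1]);return np.array([p["cx"]+k*c[0],p["cy"]+k*c[1]])
    return np.array([p["cx"]+p["fx"]*c[0]/c[2],p["cy"]+p["fx"]*c[1]/c[2]])
E
python3 - <<'E'
from h import *
S=lambda u,v:ray("scene",250+u/4,200+v/4)
D=lambda u,v:ray("side",230+u/5,200+v/5)
print("side TL",plane(D(335,190),.114),"TR",plane(D(550,115),.114),"BL",plane(D(345,392),0))
print("scene near outer",plane(S(390,140),.114),"far",plane(S(280,260),.114))
print("wheel c",tri(S(150,133),D(597,370)))
print("wheel top",tri(S(160,65),D(620,283)))
print("lever tip guess",tri(S(255,140),D(515,130)))
print("lens",plane(D(360,490),.095),"oiler tip",tri(S(82,362),D(775,128)))
print("foot1",plane(S(290,460),0),"foot2",plane(D(280,365),0))
T=tool()
print(T)
E
```

```text
side TL [0.5149 0.1005 0.114 ] TR [0.6171 0.1287 0.114 ] BL [0.5176 0.1006 0.    ]
scene near outer [0.5227 0.099  0.114 ] far [0.6112 0.1237 0.114 ]
wheel c (array([ 0.5958, -0.0017,  0.0845]), [np.float64(0.0014371820430501526), np.float64(0.0014371820430498408)])
wheel top (array([ 0.5958, -0.001 ,  0.1314]), [np.float64(0.008392508738811425), np.float64(0.008392508738811512)])
lever tip guess (array([0.5883, 0.0808, 0.1447]), [np.float64(0.0023020829075351694), np.float64(0.002302082907535177)])
lens [ 0.4872 -0.0542  0.095 ] oiler tip (array([0.7129, 0.1072, 0.1049]), [np.float64(0.0009384502599780609), np.float64(0.0009384502599783321)])
foot1 [0.628  0.1513 0.    ] foot2 [0.4937 0.1254 0.    ]
[[-0.002   1.     -0.      0.6743]
 [ 0.0001 -0.     -1.      0.    ]
 [-1.     -0.002  -0.0001  0.2301]
 [ 0.      0.      0.      1.    ]]
```

Run:
```python
from h import *
import cv2
T=tool(); im=imaging.read_camera("wrist"); cv2.imwrite("pics/w0.png",im)
a=.26; X=np.array([np.cos(a),np.sin(a),0]);Y=np.array([-np.sin(a),np.cos(a),0]);Z=np.array([0,0,1.])
W=np.array([.596,-.0017,.085]); pl=np.array([.566,.1146,.085])
for off in (.030,.04):
  for t in(-.7,-.35,0,.7):
    q=[pl-off*Y+r*(np.sin(t)*X+np.cos(t)*Z) for r in (.035,.076)]
    print(off,t,[(project("scene",k)-[250,200])*4 for k in q],[(project("side",k)-[230,200])*5 for k in q],[project("wrist",k,T) for k in q])
```

```text
0.03 -0.7 [array([318.0766, 148.707 ]), array([350.4703,  71.6137])] [array([434.1918, 210.1637]), array([377.8445, 168.7676])] [array([153.7097, 127.4966]), array([103.9437, 140.9781])]
0.03 -0.35 [array([305.4352, 153.2496]), array([323.1955,  79.9654])] [array([456.427 , 190.7681]), array([427.6264, 125.4613])] [array([162.529 , 122.6829]), array([120.6183, 129.7646])]
0.03 0 [array([290.7472, 165.3733]), array([290.6702, 105.7557])] [array([481.4559, 177.9951]), array([483.5634,  97.5456])] [array([175.9009, 117.0858]), array([151.449 , 115.3153])]
0.03 0.7 [array([262.7698, 205.848 ]), array([227.5949, 196.1239])] [array([527.064 , 177.4765]), array([583.3339,  98.8308])] [array([207.9681, 107.3913]), array([232.3762,  91.2505])]
0.04 -0.7 [array([301.2713, 139.823 ]), array([333.4119,  62.9603])] [array([446.4287, 223.3202]), array([390.0719, 182.044 ])] [array([157.2048, 140.035 ]), array([107.6928, 154.463 ])]
0.04 -0.35 [array([288.5115, 144.2595]), array([305.8687,  71.0881])] [array([468.8032, 203.789 ]), array([440.1753, 138.4266])] [array([166.1175, 135.6167]), array([124.6131, 144.3545])]
0.04 0 [array([273.745 , 156.2637]), array([273.1631,  96.6152])] [array([493.9522, 190.8858]), array([496.3892, 110.2202])] [array([179.546 , 130.2655]), array([155.6205, 130.6761])]
0.04 0.7 [array([245.7667, 196.5197]), array([210.0877, 186.48  ])] [array([539.6827, 190.1855]), array([596.4222, 111.13  ])] [array([211.5719, 120.435 ]), array([236.4736, 106.1878])]
```

View pics/w0.png

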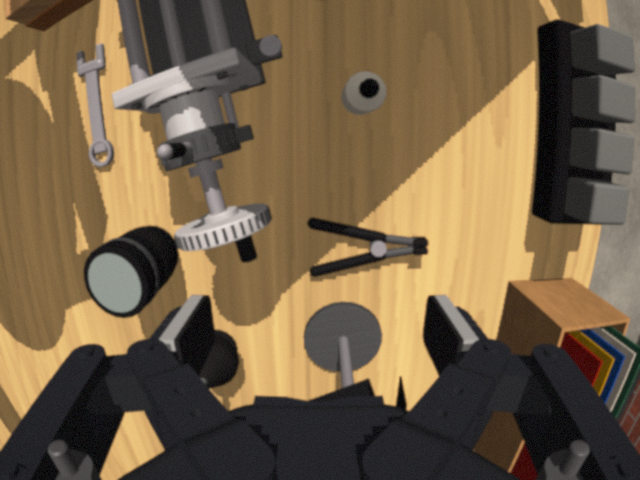

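Run:
```python
from h import *
T=tool()
S=lambda u,v:ray("scene",250+u/4,200+v/4)
D=lambda u,v:ray("side",230+u/5,200+v/5)
t,e=tri(S(253,93),D(515,128),ray("wrist",166,150,T));print(t,e)
a=.26; X=np.array([np.cos(a),np.sin(a),0]);Y=np.array([-np.sin(a),np.cos(a),0])
for c in(np.array([.566,.1146,.085]),np.array([.5958,-.0017,.085])): print((t-c)@X,(t-c)@Y)
# wheel near rim top ends of face in wrist, at z=.085 : leftmost & rightmost of disc
for u,v in((178,237),(271,212)): print(plane(ray("wrist",u,v,T),.085))
print("top front",plane(ray("wrist",228,240,T),.122),"lens",plane(ray("wrist",113,282,T),.095),"blow",plane(ray("side",354,335),.115),plane(ray("side",352,365),.05))
s=monitor.read_state();print(s["wrist_force"])
```

```text
[0.5809 0.065  0.1583] [np.float64(0.0011972297868811362), np.float64(0.0006831378591460385), np.float64(0.001506953951110277)]
0.00167903579961907 -0.05181408400485095
0.0027790826362681658 0.06823807089857917
[ 0.5551 -0.0125  0.085 ]
[0.6366 0.0084 0.085 ]
top front [ 0.6093 -0.0041  0.122 ] lens [ 0.487  -0.0524  0.095 ] blow [ 0.5452 -0.1803  0.115 ] [ 0.5419 -0.1904  0.05  ]
[ 0.268  -0.4736 -0.0727]
```

Run:
```python
from h import *
T=tool()
print("lampfoot",plane(ray("side",425,348),0.01),plane(ray("scene",208,241),.01), plane(ray("wrist",343,337,T),.01))
print("head",tri(ray("scene",190,168),ray("side",447,270)))
a=.26; X=np.array([np.cos(a),np.sin(a),0]);Y=np.array([-np.sin(a),np.cos(a),0])
W=np.array([.596,-.002,.085])
for p in([.5966-.0,-.002,0],): pass
goal=W+[0,0,.12]; print(T[:3,:3].T@(goal-T[:3,3]))
```

```text
lampfoot [ 0.6998 -0.1598  0.01  ] [ 0.7033 -0.1501  0.01  ] [ 0.7023 -0.1516  0.01  ]
head (array([ 0.7037, -0.1627,  0.2084]), [np.float64(0.0029699608809604615), np.float64(0.002969960880960313)])
[ 0.0254 -0.0784  0.002 ]
```

Call:
jog_arm --pt "0.005 -0.02 0 0.14 0 0 50" --pt "0.01 -0.04 0.001 0.28 0 0 50" --pt "0.015 -0.06 0.002 0.42 0 0 50" --pt "0.02 -0.078 0.002 0.56 0 0 50" --pt "0.03 -0.078 0.002 0.7 0 0 50" --pt "0.03 -0.078 0.002 0.84 0 0 50" --pt "0.03 -0.078 0.002 0.98 0 0 50" --pt "0.03 -0.078 0.002 1.12 0 0 50" --pt "0.03 -0.078 0.002 1.26 0 0 50" --pt "0.03 -0.078 0.002 1.31 0 0 50" --pt "0.03 -0.078 0.002 1.31 0 0 50" --pt "0.03 -0.078 0.002 1.31 0 0 50" --pt "0.03 -0.078 0.002 1.31 0 0 50" --force 20

```text
time: 1.45
tool_pos: [0.5963, -0.0019, 0.2002]
tcp_rot: [2.08, 0.274, -2.084]
wrist_force: [-0.4, -0.9, 0.6]
width: 0.497
```

Run:
```python
from h import *
import cv2
s=monitor.read_state();T=tool(s); im=imaging.read_camera("wrist"); cv2.imwrite("pics/w1.png",im)
print(T,s["q"],s["wrist_force"])
```

```text
[[-0.0021  0.2588 -0.9659  0.5963]
 [ 0.0001 -0.9659 -0.2588 -0.0019]
 [-1.     -0.0006  0.002   0.2002]
 [ 0.      0.      0.      1.    ]] [-0.045   0.1392  1.8109  0.      1.1936  1.264 ] [-0.3909 -0.8586  0.6235]
```

View pics/w1.png

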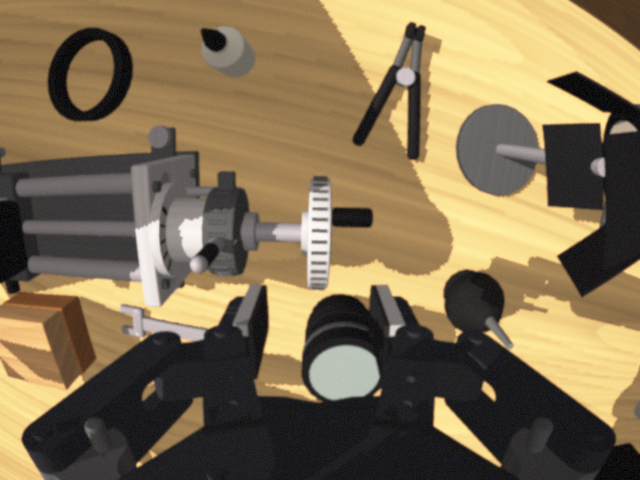

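Call:
jog_arm --pt "0.04 -0.001 0 0 0 0 45" --pt "0.07 -0.001 0 0 0 0 40" --pt "0.085 -0.001 0 0 0 0 35" --pt "0.092 -0.001 0 0 0 0 30" --pt "0.092 -0.001 0 0 0 0 26" --pt "0.092 -0.001 0 0 0 0 26" --pt "0.092 -0.001 0 0 0 0 26"

```text
time: 2.2
tool_pos: [0.5973, -0.0011, 0.1102]
tcp_rot: [2.083, 0.274, -2.08]
wrist_force: [0.7, 0.8, -0.4]
width: 0.26
```

Run:
```python
from h import *
import cv2
s=monitor.read_state();T=tool(s); im=imaging.read_camera("wrist")
cv2.imwrite("pics/w2.png",cv2.resize(im[180:420,180:460],(700,600)))
print(T[:3,3],s["wrist_force"],s["width"])
```

```text
[ 0.5973 -0.0011  0.1102] [ 0.7148  0.7717 -0.4446] 0.2602097353047403
```

View pics/w2.png

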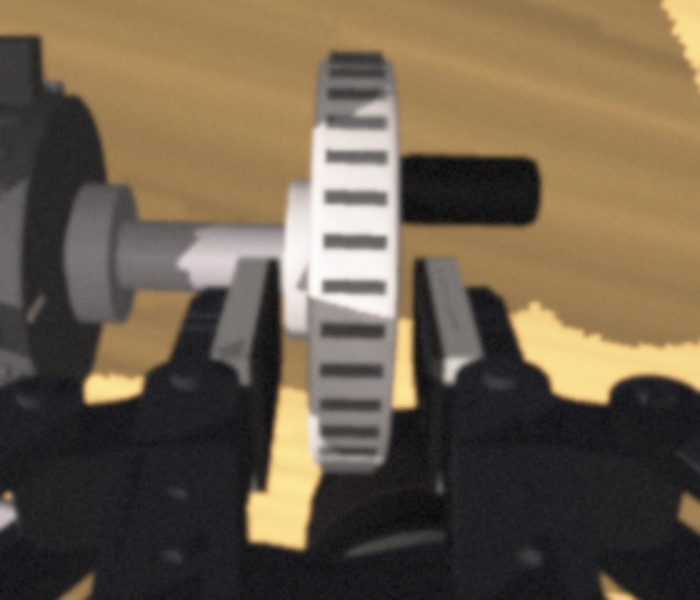

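The pads straddle the rim with the wheel close to centred, clear of the hub and shoulder. I'll close gently.

Call:
jog_arm --pt "0.001 0 0 0 0 0 22" --pt "0.001 0 0 0 0 0 19" --pt "0.001 0 0 0 0 0 17" --pt "0.001 0 0 0 0 0 15" --pt "0.001 0 0 0 0 0 13" --pt "0.001 0 0 0 0 0 12" --pt "0.001 0 0 0 0 0 12" --force 20

```text
time: 2.95
tool_pos: [0.5979, -0.0014, 0.1098]
tcp_rot: [2.084, 0.273, -2.079]
wrist_force: [0.2, -3.6, 6.1]
width: 0.161
```

Call:
jog_arm --pt "0 -0.0005 0 0 0 0 12" --pt "0 -0.001 0 0 0 0 12" --pt "0 -0.0015 0 0 0 0 12" --pt "0 -0.002 0 0 0 0 12" --pt "0 -0.002 0 0 0 0 12"

```text
time: 3.45
tool_pos: [0.5975, 0.0005, 0.1098]
tcp_rot: [2.084, 0.273, -2.079]
wrist_force: [-0.1, -3.0, 3.8]
width: 0.159
```

Call:
jog_arm --pt "0 -0.0005 0 0 0 0 12" --pt "0 -0.001 0 0 0 0 12" --pt "0 -0.0015 0 0 0 0 12" --pt "0 -0.0015 0 0 0 0 12"

```text
time: 3.85
tool_pos: [0.5974, 0.001, 0.1099]
tcp_rot: [2.084, 0.271, -2.077]
wrist_force: [2.3, -7.2, 3.0]
width: 0.158
```

Call:
jog_arm --pt "0 -0.0008 0 0 0 0 12" --pt "0 -0.0015 0 0 0 0 12" --pt "0 -0.0015 0 0 0 0 12"

```text
time: 4.15
tool_pos: [0.5973, 0.001, 0.1099]
tcp_rot: [2.083, 0.269, -2.075]
wrist_force: [1.5, -8.6, 2.3]
width: 0.163
```

Inner stop felt at about 8.6 N with no further travel. Now pull out; about 5.3 mm is expected.

Call:
jog_arm --pt "0 0.0005 0 0 0 0 12" --pt "0 0.001 0 0 0 0 12" --pt "0 0.0015 0 0 0 0 12" --pt "0 0.002 0 0 0 0 12" --pt "0 0.0025 0 0 0 0 12" --pt "0 0.003 0 0 0 0 12" --pt "0 0.0035 0 0 0 0 12" --pt "0 0.004 0 0 0 0 12" --pt "0 0.0045 0 0 0 0 12" --pt "0 0.0045 0 0 0 0 12"

```text
time: 5.15
tool_pos: [0.5984, -0.0035, 0.1098]
tcp_rot: [2.083, 0.268, -2.076]
wrist_force: [-0.6, 3.8, 4.8]
width: 0.158
```

Call:
jog_arm --pt "0 0.0005 0 0 0 0 12" --pt "0 0.001 0 0 0 0 12" --pt "0 0.0015 0 0 0 0 12" --pt "0 0.002 0 0 0 0 12" --pt "0 0.002 0 0 0 0 12"

```text
time: 5.65
tool_pos: [0.5987, -0.0045, 0.1098]
tcp_rot: [2.083, 0.27, -2.077]
wrist_force: [-2.0, 7.0, 5.3]
width: 0.163
```

Call:
jog_arm --pt "0 0.0008 0 0 0 0 12" --pt "0 0.0016 0 0 0 0 12" --pt "0 0.0016 0 0 0 0 12"

```text
time: 5.95
tool_pos: [0.5986, -0.0045, 0.1098]
tcp_rot: [2.084, 0.273, -2.079]
wrist_force: [-2.1, 7.6, 6.0]
width: 0.158
```

Outer stop felt; travel was about 5.6 mm. I'll release, lift, and go to the robot side of the lever with the fingers shut.

Call:
jog_arm --pt "0 0 0 0 0 0 20" --pt "0 0 0 0 0 0 28" --pt "0 0 0 0 0 0 30" --pt "-0.03 0 0 0 0 0 30" --pt "-0.07 0 0 0 0 0 20" --pt "-0.09 0 0.005 0 0 0 0" --pt "-0.09 -0.03 0.031 0 0 0 0" --pt "-0.09 -0.06 0.031 0 0 0 0" --pt "-0.09 -0.072 0.031 0 0 0 0" --pt "-0.06 -0.072 0.031 0 0 0 0" --pt "-0.04 -0.072 0.031 0 0 0 0" --pt "-0.04 -0.072 0.031 0 0 0 0"

```text
time: 7.15
tool_pos: [0.5475, 0.0565, 0.1459]
tcp_rot: [2.076, 0.273, -2.086]
wrist_force: [-1.0, 0.2, -0.4]
width: -0.002
```

Run:
```python
from h import *
import cv2
s=monitor.read_state();T=tool(s); im=imaging.read_camera("wrist")
cv2.imwrite("pics/w3.png",cv2.resize(im[100:460,120:600],(800,600)))
print(T[:3,3],s["wrist_force"],s["width"])
```

```text
[0.5475 0.0565 0.1459] [-1.0263  0.2241 -0.386 ] -0.0024173555558088308
```

View pics/w3.png

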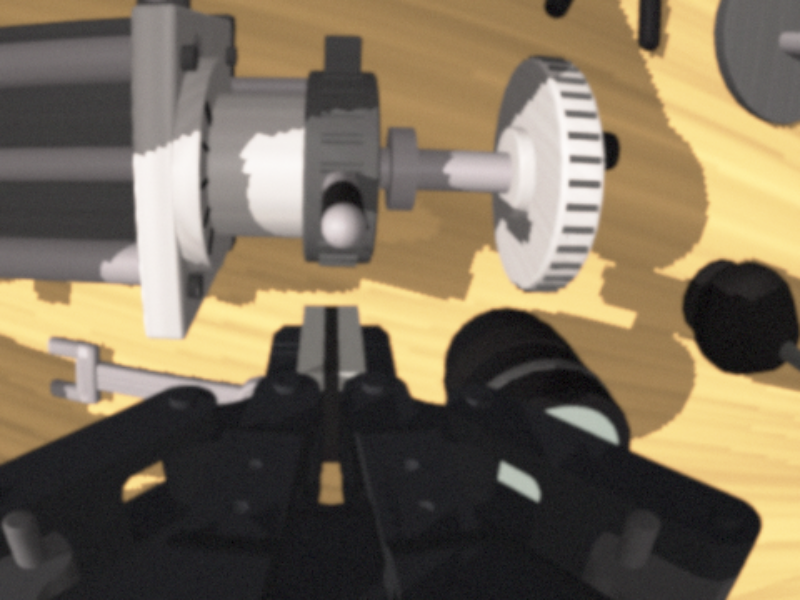

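Call:
jog_arm --pt "0.01 0.002 0 0 0 0 0" --pt "0.016 0.002 0 0 0 0 0" --pt "0.016 0.002 -0.006 0 0 0 0" --pt "0.016 0.002 -0.012 0 0 0 0" --pt "0.016 0.002 -0.016 0 0 0 0" --pt "0.016 0.002 -0.019 0 0 0 0" --pt "0.016 0.002 -0.022 0 0 0 0" --pt "0.016 0.002 -0.025 0 0 0 0" --pt "0.016 0.002 -0.028 0 0 0 0" --pt "0.016 0.002 -0.031 0 0 0 0" --pt "0.016 0.002 -0.034 0 0 0 0" --pt "0.016 0.002 -0.034 0 0 0 0"

```text
time: 8.4
tool_pos: [0.5824, 0.0637, 0.1316]
tcp_rot: [2.079, 0.273, -2.083]
wrist_force: [-1.0, -0.1, 0.2]
width: 0.0
```

Run:
```python
from h import *
import cv2
s=monitor.read_state();T=tool(s); im=imaging.read_camera("wrist")
cv2.imwrite("pics/w4.png",cv2.resize(im[100:460,120:600],(800,600)))
print(T[:3,3],s["wrist_force"],s["torque"])
```

```text
[0.5824 0.0637 0.1316] [-0.9866 -0.0898  0.1505] [-0.0202  0.1638 -0.0377]
```

View pics/w4.png

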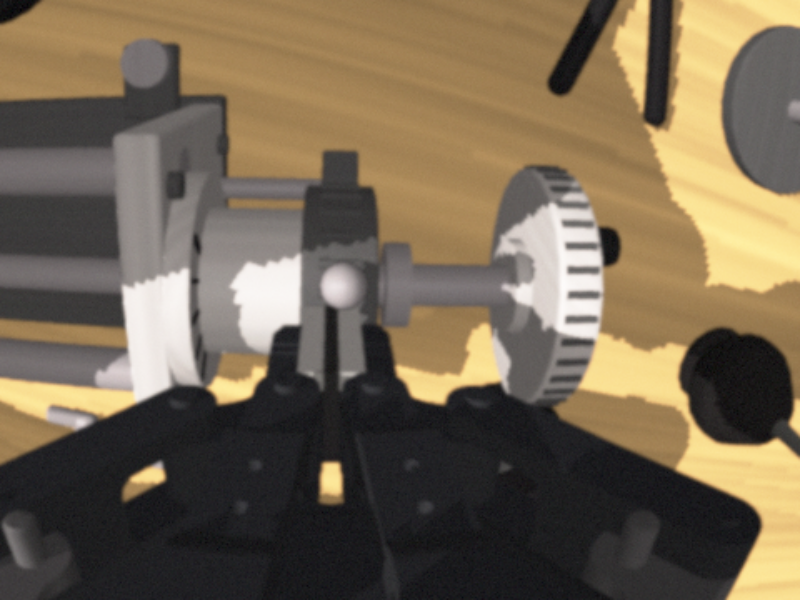

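Run:
```python
from h import *
T=tool(); o=ray("wrist",120+341*.6,100+285*.6,T)
for z in(.161,.155,.15):
    p=plane(o,z); r=p-[.5809,.065,.158]; print(z,p,r[:2]@[.966,.257], "axis rel", (p-[.5979,-.0017,0])[:2]@[.966,.257])
```

```text
0.161 [0.6079 0.0686 0.161 ] 0.027013386033724173 axis rel 0.027733286033724158
0.155 [0.6057 0.0679 0.155 ] 0.024673336845854214 axis rel 0.0253932368458542
0.15 [0.6038 0.0673 0.15  ] 0.022723295855962635 axis rel 0.02344319585596262
```

The lever has moved one click, about 0.34 rad past upright. I'll keep pushing.

Call:
jog_arm --pt "0 0 -0.002 0 0 0 0" --pt "0 0 -0.004 0 0 0 0" --pt "0 0 -0.006 0 0 0 0" --pt "0 0 -0.008 0 0 0 0" --pt "0 0 -0.01 0 0 0 0" --pt "0 0 -0.012 0 0 0 0" --pt "0 0 -0.014 0 0 0 0" --pt "0 0 -0.014 0 0 0 0"

```text
time: 9.25
tool_pos: [0.5973, 0.0676, 0.1322]
tcp_rot: [2.083, 0.273, -2.08]
wrist_force: [0.4, 0.5, 0.2]
width: -0.002
```

Call:
jog_arm --pt "0 0 -0.0015 0 0 0 0" --pt "0 0 -0.003 0 0 0 0" --pt "0 0 -0.0045 0 0 0 0" --pt "0 0 -0.006 0 0 0 0" --pt "0 0 -0.006 0 0 0 0"

```text
time: 9.75
tool_pos: [0.6034, 0.0693, 0.1323]
tcp_rot: [2.083, 0.273, -2.08]
wrist_force: [-0.1, -0.2, 0.2]
width: -0.001
```

Call:
jog_arm --pt "0 0 -0.001 0 0 0 0" --pt "0 0 -0.002 0 0 0 0" --pt "0 0 -0.003 0 0 0 0" --pt "0 0 -0.004 0 0 0 0" --pt "0 0 -0.004 0 0 0 0"

```text
time: 10.25
tool_pos: [0.6053, 0.0698, 0.1316]
tcp_rot: [2.078, 0.273, -2.085]
wrist_force: [-6.7, -1.4, 2.6]
width: 0.0
```

Run:
```python
from h import *
import cv2
s=monitor.read_state();T=tool(s); im=imaging.read_camera("wrist")
cv2.imwrite("pics/w5.png",cv2.resize(im[100:460,120:600],(800,600)))
print(T[:3,3],s["wrist_force"],s["torque"])
```

```text
[0.6053 0.0698 0.1316] [-6.6766 -1.3532  2.593 ] [-0.3023  1.0364 -0.0148]
```

View pics/w5.png

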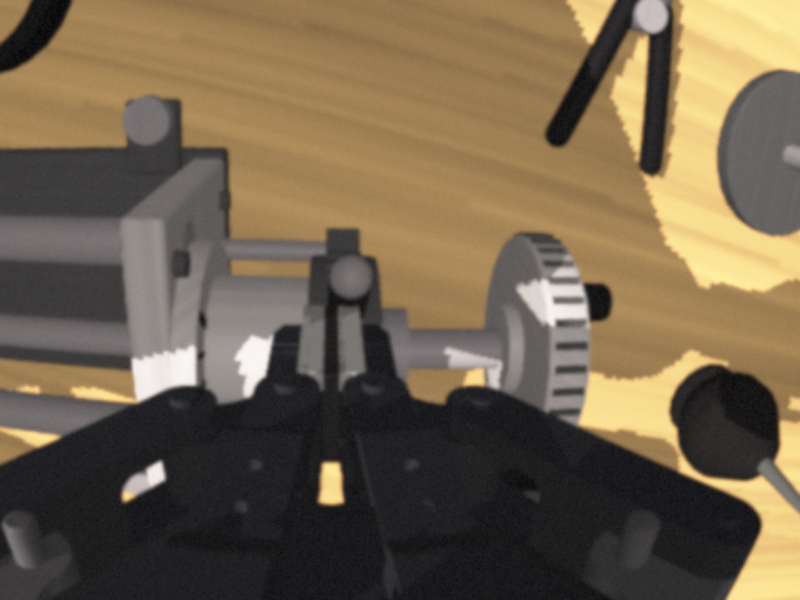

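Run:
```python
from h import *
T=tool(); o=ray("wrist",120+350*.6,100+275*.6,T)
for z in(.150,.143,.138):
    p=plane(o,z); x=(p-[.5979,-.0017,0])[:2]@[.966,.257]; print(z,p,x,np.arctan2(x,z-.085),np.hypot(x,z-.085))
```

```text
0.15 [0.6295 0.0722 0.15  ] 0.04951848148671856 0.6510248561491412 0.08171340164716243
0.143 [0.627  0.0713 0.143 ] 0.04690546492371596 0.6800323688606517 0.07459304685900654
0.138 [0.6253 0.0706 0.138 ] 0.04503902452157119 0.7043738287346809 0.06955223741803489
```

Call:
jog_arm --pt "0 0 -0.002 0 0 0 0" --pt "0 0 -0.004 0 0 0 0" --pt "0 0 -0.005 0 0 0 0" --pt "0 0 -0.005 0 0 0 0"

```text
time: 10.7
tool_pos: [0.6063, 0.0701, 0.1309]
tcp_rot: [2.068, 0.272, -2.093]
wrist_force: [-10.9, -3.4, 7.2]
width: 0.004
```

Lever at about 0.70 rad past upright, held against its stop at 13 N. Now back off and lift.

Call:
jog_arm --pt "0 0 0.005 0 0 0 0" --pt "-0.002 0 0.02 0 0 0 0" --pt "-0.03 0 0.026 0 0 0 0" --pt "-0.065 0 0.026 0 0 0 10" --pt "-0.07 0.03 0.026 0 0 0 26" --pt "-0.07 0.06 0.026 0 0 0 30" --pt "-0.07 0.07 0.026 0 0 0 30" --pt "-0.07 0.07 0.026 0 0 0 30" --pt "-0.07 0.07 0.026 0 0 0 30"

```text
time: 11.6
tool_pos: [0.5999, -0.0035, 0.2007]
tcp_rot: [2.068, 0.272, -2.095]
wrist_force: [0.5, 0.6, -0.5]
width: 0.299
```

Run:
```python
from h import *
T=tool(); print(T, T[:3,:3].T@(np.array([.5986,-.0045,.110])-T[:3,3]))
G=R.from_rotvec([2.083,.272,-2.078]).as_matrix(); print(R.from_matrix(T[:3,:3].T@G).as_rotvec(), monitor.read_state()["wrist_force"])
import cv2
im=imaging.read_camera("wrist");cv2.imwrite("pics/w6.png",cv2.resize(im[100:460,120:600],(800,600)))
```

```text
[[-0.0124  0.2583 -0.966   0.5999]
 [-0.0026 -0.9661 -0.2583 -0.0035]
 [-0.9999 -0.0007  0.0127  0.2007]
 [ 0.      0.      0.      1.    ]] [0.0907 0.0007 0.0004]
[-0.0009  0.0148  0.0032] [ 0.5273  0.5858 -0.4977]
```

View pics/w6.png

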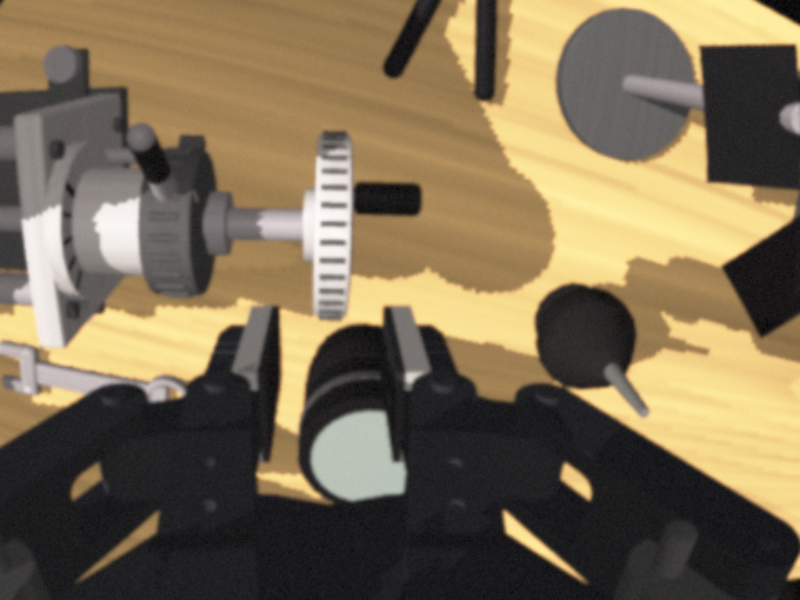

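The lever leans to the far side and the wheel is centred between the open pads. Second feel.

Call:
jog_arm --pt "0.03 0 0 0 0.015 0.003 30" --pt "0.06 0 0 0 0.015 0.003 30" --pt "0.08 0 0 0 0.015 0.003 30" --pt "0.091 0 0 0 0.015 0.003 28" --pt "0.091 0 0 0 0.015 0.003 26" --pt "0.091 0 0 0 0.015 0.003 22" --pt "0.091 0 0 0 0.015 0.003 19" --pt "0.091 0 0 0 0.015 0.003 17" --pt "0.091 0 0 0 0.015 0.003 15" --pt "0.091 0 0 0 0.015 0.003 13" --pt "0.091 0 0 0 0.015 0.003 12" --pt "0.091 0 0 0 0.015 0.003 12" --force 20

```text
time: 12.85
tool_pos: [0.6001, -0.0037, 0.1114]
tcp_rot: [2.086, 0.271, -2.075]
wrist_force: [0.9, -2.1, 6.0]
width: 0.163
```

Call:
jog_arm --pt "0 -0.0005 0 0 0 0 12" --pt "0 -0.001 0 0 0 0 12" --pt "0 -0.0015 0 0 0 0 12" --pt "0 -0.002 0 0 0 0 12" --pt "0 -0.002 0 0 0 0 12"

```text
time: 13.35
tool_pos: [0.5996, -0.0019, 0.1114]
tcp_rot: [2.087, 0.271, -2.074]
wrist_force: [1.0, -3.9, 1.7]
width: 0.156
```

Call:
jog_arm --pt "0 -0.0005 0 0 0 0 12" --pt "0 -0.001 0 0 0 0 12" --pt "0 -0.0015 0 0 0 0 12" --pt "0 -0.0015 0 0 0 0 12"

```text
time: 13.75
tool_pos: [0.5995, -0.0014, 0.1114]
tcp_rot: [2.086, 0.269, -2.073]
wrist_force: [1.1, -6.5, 0.4]
width: 0.158
```

Call:
jog_arm --pt "0 -0.0008 0 0 0 0 12" --pt "0 -0.0016 0 0 0 0 12" --pt "0 -0.0016 0 0 0 0 12"

```text
time: 14.05
tool_pos: [0.5995, -0.0013, 0.1114]
tcp_rot: [2.085, 0.266, -2.071]
wrist_force: [1.6, -7.2, 1.2]
width: 0.159
```

Stop felt in. Now pull out.

Call:
jog_arm --pt "0 0.0005 0 0 0 0 12" --pt "0 0.001 0 0 0 0 12" --pt "0 0.0015 0 0 0 0 12" --pt "0 0.002 0 0 0 0 12" --pt "0 0.0025 0 0 0 0 12" --pt "0 0.003 0 0 0 0 12" --pt "0 0.003 0 0 0 0 12"

```text
time: 14.75
tool_pos: [0.6001, -0.0039, 0.1114]
tcp_rot: [2.085, 0.267, -2.072]
wrist_force: [-0.9, 2.9, 2.9]
width: 0.156
```

Call:
jog_arm --pt "0 0.0005 0 0 0 0 12" --pt "0 0.001 0 0 0 0 12" --pt "0 0.0015 0 0 0 0 12" --pt "0 0.0015 0 0 0 0 12"

```text
time: 15.15
tool_pos: [0.6001, -0.0041, 0.1114]
tcp_rot: [2.086, 0.269, -2.073]
wrist_force: [-0.4, 7.6, 4.7]
width: 0.159
```

Call:
jog_arm --pt "0 0.0008 0 0 0 0 12" --pt "0 0.0016 0 0 0 0 12" --pt "0 0.0016 0 0 0 0 12"

```text
time: 15.45
tool_pos: [0.6001, -0.0041, 0.1114]
tcp_rot: [2.087, 0.272, -2.075]
wrist_force: [-2.0, 8.6, 2.8]
width: 0.158
```

Call:
jog_arm --pt "0 0 0 0 0 0 20" --pt "0 0 0 0 0 0 28" --pt "0 0 0 0 0 0 30" --pt "0 0 0 0 0 0 30" --pt "-0.03 0 0 0 0 0 30" --pt "-0.07 0 0 0 0 0 30" --pt "-0.11 0 0 0 0 0 30" --pt "-0.12 0 0 0 0 0 30" --pt "-0.12 0 0 0 0 0 30"

```text
time: 16.35
tool_pos: [0.6012, -0.0044, 0.2343]
tcp_rot: [2.092, 0.27, -2.069]
wrist_force: [0.4, -0.0, -0.5]
width: 0.302
```

Run:
```python
from h import *
import cv2
print(monitor.read_state()["wrist_force"])
im=imaging.read_camera("wrist");sd=imaging.read_camera("side")
cv2.imwrite("pics/f.png",np.hstack([cv2.resize(im[100:340,60:380],(400,300)),cv2.resize(sd[160:400,170:490],(400,300))]))
```

```text
[ 0.3724 -0.0286 -0.5465]
```

View pics/f.png

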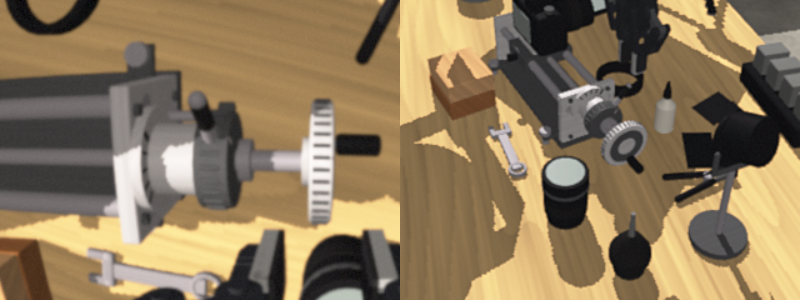

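The lever leans fully to the far side at wrist-crop (200,110), with the wheel out at (320,160). The bystanders stand where they were and the gripper is clear.

```bash
python3 -c "from workcell import finish_job; print(finish_job())"
```

```text
the job is handed in; nothing more can be done
None
```

I felt the screw in and then out, swung the lever to its stop, felt in and out again, and handed the job in at about 16.5 s of the 54 s. The screw is left out and the gripper is clear.

| | Travel measured | Expected | Force at the stops |
|---|---|---|---|
| First feel (lever upright) | about 5.6 mm | 5.3 mm | up to 9 N |
| Second feel (lever at stop) | about 2.9 mm | 2.5 mm | up to 9 N |

- **Travel:** both readings are about 0.4 mm high, which I put down to give in the arm and grip.
- **Lever:** it was already upright at the start, not leaning toward the robot. I pushed it over the top until it met firm resistance (up to about 13 N). In the wrist picture it leaned about 0.7 rad to the far side; I judged the stop from that and the force, and did not read the mark itself.
- **Last check:** with the gripper lifted clear, the wrist force was near zero. The final picture showed the lever over, the wheel out, and the bystanders in view where they had been. I saw no sign of slipping or contact with the camera or anything else.

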